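Clip the measuring scoop onto the snap hook

ROBOT

A 6-joint arm with a two-finger parallel gripper is mounted at the origin on the work surface. World frame = base frame: x ahead of the robot, y to its left, z up, the work surface at z = 0. Lengths are in m, angles in rad, forces in N, time in s.
With the tool pointing down it reaches from about 0.375 to 0.9 m from the base axis. Payload 3.1 kg.
Tool frame: the origin (TCP) lies at the very end of the fingers, on their centre line; the grasp point (between the pads) lies 19 mm behind it; z points along the fingers, y is the line along which they close (so a half turn about z gives the same grasp; the last joint's range is limited). The gripper opens to 87 mm and grips with 3 to 60 N. Pads are 19 mm wide; open, the fingers measure 117 mm over their backs; the gripper's body (75 mm by 190 mm) begins 51 mm behind the grasp point.
Start: joints at [-1.448, 0.527, 1.433, -0, 1.181, -0.178], TCP at [0.186, -0.597, 0.223] pointing down, gripper open.
Joint ranges: [-3.08, 3.08], [-0.75, 2.2], [0.22, 2.44], [-1.43, 4.57], [0, 2.65], [-2.85, 2.85]. Speed limits (rad/s): [2.79, 2.79, 3.14, 3.14, 3.14, 3.14].

INTERFACE

Orientations are given as a unit quaternion [x, y, z, w].
In Python, from rig import status, viewer, robot gives the robot as it stands.
- The arm moves only by the tool arm_command, never from a script. Its arguments are lists of equal length, an entry for each row: "delta_rot": the turn, a rotation vector about the tool's x, y, z in degrees, a list of three; "delta_pos": the shift along the tool's x, y, z in m, a list of three; "gripper": the closure, from -1 (fully open) to 1 (shut). In form: {"delta_rot": [[rx, ry, rz], ...], "delta_pos": [[dx, dy, dz], ...], "gripper": [gripper, ...]}. A call has 1 to 12 rows; each row is the pose to reach, as a shift and turn from the pose commanded when the call began, along the tool's axes at that moment; what a row does not reach only later rows make up. A row lasts 1/12 s, in which the tool goes at most 41.7 mm and 7.16 degrees, less where a joint would pass 70% of its speed; a pose out of reach is approached as far as the arm can. A call with a gripper value outside its range is refused whole. The fingers move at their own pace and stop on an object; "grip_force" is the grip in N (left out, the last holds). Time passes only in rows, so rows that repeat a pose let the fingers close. It gives the time, the measured TCP pose, the force, the opening and the grip force at its end, in the units of the state.
- status.get_obs(): the state, without advancing time (a new reading comes with each control period).
- viewer.camera(name): name is "scene" or "top"; returns a dict with "pixels" (400x640x3 uint8, blue, green, red), "fx", "fy", "cx", "cy" (pixels), "pose" (4x4, takes a point from camera to world coordinates). Camera axes: x right, y down, z forward; pixel columns grow to the right and rows downward; lengths in m; the calibration is good to about 2 mm. A picture is of the moment at which its call begins. There is no depth.
- robot.hand_in(): hands the job in; it is judged then, once.
The state is a dict: "time": time; "q": joint angles; "joint_velocities": joint speeds; "joint_torque": joint torques, N m; "position": TCP position; "tool_rot": TCP orientation; "ft_force": force on the tool from outside, world axes, zero at the start; "moment": the same for the moment, N m; "grip_width": finger opening in m; "grip_force": force on a finger pad.
Only numpy, scipy, OpenCV 4.12 (cv2) and the standard library are available. Lean on these libraries where they do the work, as an engineer would, in place of code of your own. Each camera call takes 0.05 s, during which the arm holds its last target. There are 200 camera calls.

TASK

Pick up the orange scoop by its grip and push its ring down over the tip of the snap hook on the stand, so that the ring presses the red sprung gate inward, slips past it and the gate snaps shut behind it. Still holding the scoop level, tug it straight up gently against the closed gate (about 7 N, and never load the hook with more than 12 N) to feel that it is locked, then let go and leave it hanging there. Leave everything else on the table where it is.

Things in the scene. Friction and masses are not known exactly. Their poses are not given: they have to be found in the camera images.
- scoop_grip (a point): orange measuring scoop, about 70 g, flat underside. Point: centre of its grip block, 48 mm long (scoop's x), 14 mm wide (y), 32 mm high, 16 mm above the underside; grasp it across the 14 mm. x points from block to ring, z up. The cup (46 mm across, 32 mm high) is centred 44 mm along -x
- scoop_ring (a point): centre of the scoop's ring: round wire 6 mm thick, hole 23 mm, outside 35 mm, lying flat (hole axis = scoop's z). It lies 52 mm along +x from scoop_grip and 8 mm above it
- hook_seat (a point): snap hook of 8 mm steel: a U open upward in its own x-z plane, 157 to 223 mm above the table. x: level, from its free tip (nose) to the stand's post; z up. Point: top of its bottom bar. Closed side (spine): upright bar, axis x = 24, top z = 48 mm. This and the next points are read off an index plate on the clamp: each time the true hook sits up to 3.5 mm off them in x, 8 mm in z
- hook_nose (a point): top of the hook's free tip, an upright round bar 8 mm thick, axis at x = -16 mm from hook_seat, top at z = 36 mm (true hook up to 3.5 mm off in x, 8 in z); same axes. The nose must go up through the hole of the level ring, scoop x along hook x (ring towards the post, grip on the nose's side)
- ring_in (a point): where the ring's centre gets to on a hook sitting true: x = -22 mm (good -23 to -19), y = 0, z = 9 mm from hook_seat. The far wire slides down along the nose's inner face, between it and the gate's tip: feel for both. It touches the gate at z about 39 mm, is past it at 17, meets the bar at 3 mm; pulled back up it meets the shut gate at 28 mm, which is stiff (about 7 N per mm)
- hook_post (a point): the stand's post, 24 mm square, at the height of the hook's arm, 120 mm along x from hook_seat; top 269 mm above the table. A level arm joins the hook to a black clamp on it. A scoop let go swings down and hangs from the bottom bar by its ring
- gate (a joint): angle of the red gate, a bar 5.4 mm thick, 33 mm long, hinged on the spine at x = 20, z = 44 mm from hook_seat. 0: shut, sloping down to its tip against the nose's inner side at z = 33 mm; it cannot open upward. It opens inward (down) to 0.54 rad, is sprung (2 N at the tip, 4 N fully in), must open about 0.4 rad for the wire, and shuts by itself
- spare_scoop_grip (a point): the white spare scoop, same shape and size as the orange one: not to be used; point at the middle of its grip block
- paper_cup: white paper cup, 86 mm across, 95 mm high; origin at the centre of its underside
- powder_bottle: white bottle with grey cap, 66 mm across, 160 mm high; origin at the centre of its underside
- pigment_red: red pigment bottle, 34 mm across, 75 mm high; origin at the centre of its underside
- pigment_blue: blue pigment bottle, 34 mm across, 75 mm high; origin at the centre of its underside
- round_mould: white round mould, 104 mm across, 24 mm high; origin at the centre of its underside
- cast_dish: terracotta-coloured cast disc, 84 mm across, 18 mm high; origin at the centre of its underside
- scoop: the whole orange scoop; origin on its underside, 16 mm below scoop_grip, same axes
Not all that is in view belongs to the job. There is more than one size of the scoop; the job needs the largest.

How it is judged:
By the outcome, as a careful person would: the job done as asked, in the order asked, and still so for the second after the job is handed in, with the robot touching nothing.
It also fails if it takes over 64 s, if anything falls off the work surface, if the arm or the gripper's body presses on something with over 40 N, if the wrist force passes 120 N, or if a joint passes its speed limit or range.

## Working session

There is one attempt and no reset: what is moved stays moved. The work goes in short steps, Python scripts to look and compute and a tool call to move; the robot and the scene stay as the last step left them, time stands still between calls to the robot, and variables do not carry over. Pictures are saved under pics/ and viewed, at most 10 in all, crops included, and the job is handed in when it is done.

Besides the shell and the picture viewer there is one more tool, called after "Call:" as name(argument=value, ...) on one line, values as JSON. arm_command: Moves the arm, as the interface text tells. Its arguments: {"type":"object","properties":{"delta_rot":{"type":"array","items":{"type":"array","items":{"type":"number"}}},"delta_pos":{"type":"array","items":{"type":"array","items":{"type":"number"}}},"gripper":{"type":"array","items":{"type":"number"}},"grip_force":{"type":"number"}},"required":["delta_rot","delta_pos","gripper"]}

```bash
mkdir -p pics; ls; cat > h.py <<'E'
import numpy as np, cv2
from rig import status, viewer, robot
def cam(n,fn=None):
    c=viewer.camera(n)
    if fn: cv2.imwrite('pics/'+fn,c['pixels'])
    return c
def ray(c,u,v):
    P=np.array(c['pose']); d=P[:3,:3]@np.array([(u-c['cx'])/c['fx'],(v-c['cy'])/c['fy'],1]); return P[:3,3],d/np.linalg.norm(d)
def onz(c,u,v,z):
    o,d=ray(c,u,v); return o+d*(z-o[2])/d[2]
def proj(c,p):
    P=np.array(c['pose']); q=P[:3,:3].T@(np.array(p)-P[:3,3]); return np.array([c['cx']+c['fx']*q[0]/q[2],c['cy']+c['fy']*q[1]/q[2]])
def tri(c1,p1,c2,p2):
    o1,d1=ray(c1,*p1);o2,d2=ray(c2,*p2)
    s=np.linalg.lstsq(np.stack([d1,-d2],1),o2-o1,rcond=None)[0]
    a,b=o1+d1*s[0],o2+d2*s[1]; return (a+b)/2,np.linalg.norm(a-b)
E
python3 - <<'E'
from h import *
for n in('scene','top'):
    c=cam(n,n+'0.png'); print(n,c['fx'],c['cx'],c['cy'],np.round(c['pose'],3).tolist())
print(status.get_obs())
E
```

```text
pics
scene 450.1939000672907 315.09260530398666 203.1023795266579 [[0.773, 0.392, -0.498, 1.105], [0.634, -0.46, 0.622, -0.728], [0.015, -0.797, -0.604, 0.881], [0.0, 0.0, 0.0, 1.0]]
top 474.2084985660391 318.6960148059498 200.0915232800633 [[-0.013, -0.998, 0.06, 0.452], [-1.0, 0.012, -0.012, 0.03], [0.011, -0.061, -0.998, 1.339], [0.0, 0.0, 0.0, 1.0]]
{'time': 0.1, 'q': array([-1.44750482e+00,  5.28357031e-01,  1.43374979e+00, -2.70235690e-05,
        1.18142559e+00, -1.78501334e-01]), 'joint_velocities': array([ 0.00031387, -0.00157623, -0.00181716,  0.00167253,  0.00147713,
        0.00085327]), 'joint_torque': array([-4.78220918e-04, -4.40984094e+01, -1.77151501e+01,  6.34175702e-02,
        5.33786276e-02, -4.06119375e-05]), 'position': array([ 0.18570848, -0.59608725,  0.22168719]), 'tool_rot': array([ 9.88635483e-01,  1.50329438e-01,  1.42794745e-05, -9.69858322e-04]), 'ft_force': array([0.42704324, 0.48174773, 0.1028535 ]), 'moment': array([-0.08207435, -0.02398186, -0.04908924]), 'grip_force': 0.0, 'grip_width': 0.08719717292610595}
```

View pics/scene0.png

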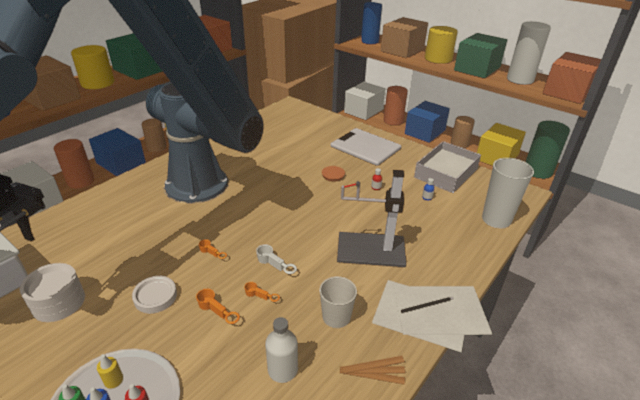

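View pics/top0.png

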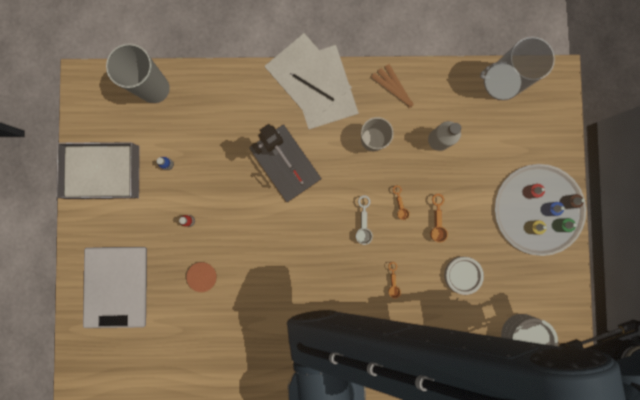

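The scene view shows the large orange scoop at about (218,305), with its ring at (235,320), and the hook at (345–395,190). In the top view the same scoop is at (437,218) with its ring at (436,200), and the hook's red gate is at (297,177). I'll look at close crops of both next.

```bash
python3 - <<'E'
from h import *
s=cv2.imread('pics/scene0.png');t=cv2.imread('pics/top0.png')
def cr(i,u,v,w,h): return cv2.resize(i[v:v+h,u:u+w],(400,300),interpolation=cv2.INTER_CUBIC)
a=np.vstack([np.hstack([cr(s,190,280,60,45),cr(t,407,187,60,45)]),np.hstack([cr(s,330,165,80,60),cr(t,245,115,80,60)])])
cv2.imwrite('pics/crops.png',a)
c={'scene':None,'top':None}
for n,i in(('scene',s),('top',t)):
    hsv=cv2.cvtColor(i,cv2.COLOR_BGR2HSV)
    m=cv2.inRange(hsv,(5,150,90),(18,255,255))
    k,l,st,ce=cv2.connectedComponentsWithStats(m)
    print(n,[(st[j].tolist(),ce[j].round(1).tolist()) for j in range(1,k) if st[j,4]>40])
E
```

```text
scene [([200, 16, 32, 37, 607], [218.4, 31.6]), ([347, 37, 15, 12, 45], [354.0, 42.1]), ([334, 41, 15, 10, 49], [341.5, 45.6]), ([111, 71, 23, 16, 126], [120.2, 79.0]), ([545, 83, 36, 19, 150], [564.4, 92.7]), ([31, 86, 85, 34, 355], [77.2, 100.3]), ([385, 91, 19, 34, 196], [392.0, 106.6]), ([2, 104, 32, 19, 143], [17.9, 112.0]), ([54, 140, 36, 58, 1157], [70.9, 165.5]), ([322, 166, 23, 15, 235], [332.8, 172.9]), ([94, 170, 21, 14, 82], [102.6, 176.4]), ([198, 239, 29, 20, 258], [209.9, 248.5]), ([244, 282, 36, 20, 325], [258.1, 291.7]), ([196, 288, 44, 36, 606], [213.8, 304.7]), ([384, 375, 20, 7, 41], [393.6, 378.5])]
top [([397, 193, 12, 26, 136], [401.5, 209.3]), ([431, 202, 16, 40, 292], [438.0, 226.8]), ([389, 270, 11, 28, 152], [393.5, 287.3])]
```

View pics/crops.png

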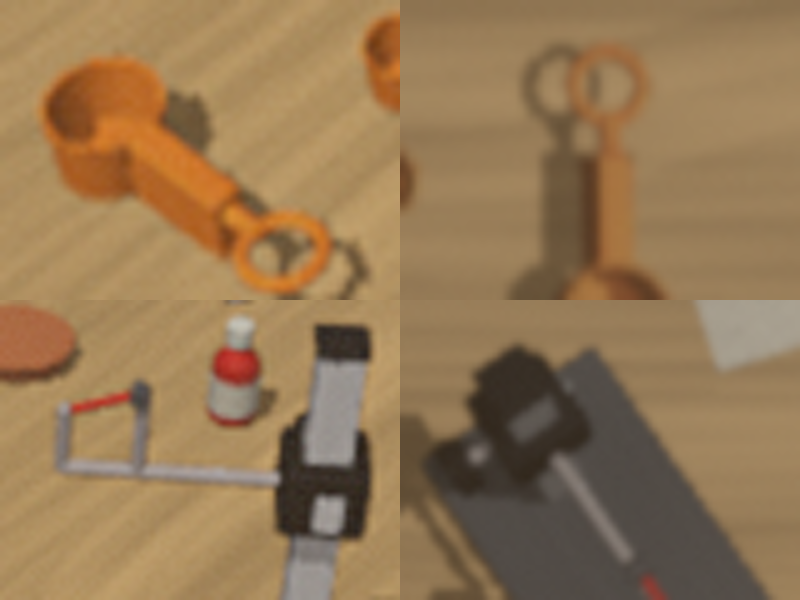

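The crops give these positions:
- **Ring centre:** scene (232.3,317.8), top (438.2,199.6).
- **Nose top:** scene about (343,186.6).
- **Spine top:** scene about (358,182).
- **Hook arm:** in the top view it runs from (276.6,146) to (291,166.6).

I still need a top crop that includes the nose.

```bash
python3 - <<'E'
from h import *
s=cv2.imread('pics/scene0.png');t=cv2.imread('pics/top0.png')
def cr(i,u,v,w,h): return cv2.resize(i[v:v+h,u:u+w],(400,400),interpolation=cv2.INTER_CUBIC)
cv2.imwrite('pics/crops2.png',np.clip(np.hstack([cr(s,335,170,40,40),cr(t,272,150,40,40)]).astype(float)*1.5,0,255))
S=cam('scene');T=cam('top')
r,e=tri(S,(232.3,317.8),T,(438.2,199.6));print('ring',r,e)
print('ring on z=.024',onz(S,232.3,317.8,.024),onz(T,438.2,199.6,.024))
f=onz(T,439.4,210.2,.032);print('block front top',f)
for n,i,b in(('S',s,(335,170,375,210)),('T',t,(272,150,312,190))):
    hsv=cv2.cvtColor(i,cv2.COLOR_BGR2HSV); m=cv2.inRange(hsv,(0,130,60),(8,255,255))|cv2.inRange(hsv,(172,130,60),(180,255,255))
    y,x=np.nonzero(m[b[1]:b[3],b[0]:b[2]]);print(n,len(x),x.min()+b[0],x.max()+b[0],y.min()+b[1],y.max()+b[1])
E
```

```text
ring [ 0.53016158 -0.31721204  0.02167802] 0.003301520684855565
ring on z=.024 [ 0.53303644 -0.31729518  0.024     ] [ 0.52886954 -0.31780022  0.024     ]
block front top [ 0.49900387 -0.31819088  0.032     ]
S 32 344 374 175 189
T 22 294 300 171 180[ WARN:0@0.350] global loadsave.cpp:1063 imwrite_ Unsupported depth image for selected encoder is fallbacked to CV_8U.
```

View pics/crops2.png

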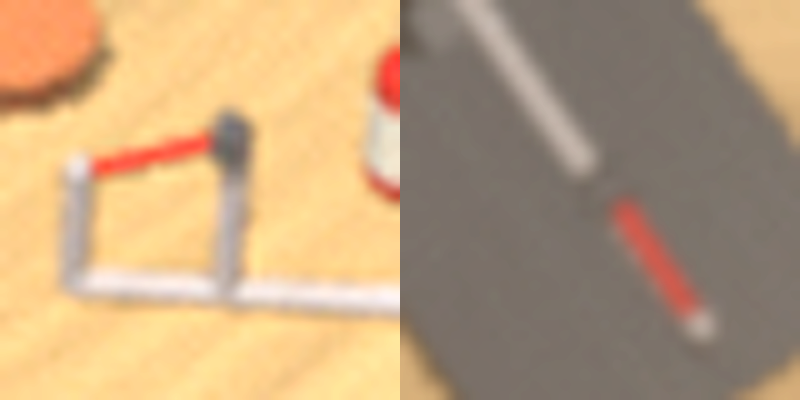

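In these crops the nose top is at scene (342.9,186.5) and top (302.2,182.4). The spine and hinge top is at scene (358.2,182) and top (292,168.3).

```bash
python3 - <<'E'
from h import *
S=cam('scene');T=cam('top')
n,e=tri(S,(342.4,186.0),T,(301.7,181.9));print('nose',n,e)
sp,e=tri(S,(357.7,182.0),T,(291.5,167.8));print('spine',sp,e)
d=sp-n;print(np.linalg.norm(d[:2]),np.degrees(np.arctan2(d[1],d[0])))
a,b=onz(T,301.7,181.9,n[2]),onz(T,279.5,149.5,n[2]-.036);d=b-a;print('yaw arm',np.degrees(np.arctan2(d[1],d[0])))
# spine plane
c=onz(S,342.3,198.3,n[2]-.04);e_=onz(S,374.5,200.3,n[2]-.04);d=e_-c;print('yaw from scene bar',np.degrees(np.arctan2(d[1],d[0])), c)
# scoop axis: block/ring centre lines in top
print('cup/block', onz(T,438.9,222,.032), onz(T,439.5,210,.032), onz(T,437.7,199.1,.024))
# scoop cup rim in top view: upper face pixels
t=cv2.imread('pics/top0.png');hsv=cv2.cvtColor(t,cv2.COLOR_BGR2HSV);m=cv2.inRange(hsv,(5,110,70),(20,255,255))[190:245,425:455]
for r in range(0,55,3):
    x=np.nonzero(m[r])[0]; print(r+190,(x+425).tolist()[:1],(x+425).tolist()[-1:],len(x))
E
```

```text
nose [0.56399807 0.05750542 0.2161632 ] 0.0010257972842477054
spine [0.59553257 0.08034659 0.2308527 ] 0.00031993944522477614
0.03893769442397629 35.91669103478483
yaw arm 32.9583754664303
yaw from scene bar 34.471967725715096 [0.56526565 0.0596538  0.1761632 ]
cup/block [ 0.4664342  -0.31589394  0.032     ] [ 0.49955369 -0.31848365  0.032     ] [ 0.53028128 -0.31644238  0.024     ]
190 [426] [426] 1
193 [428] [443] 15
196 [425] [444] 20
199 [425] [445] 14
202 [426] [444] 16
205 [427] [442] 16
208 [429] [441] 12
211 [428] [442] 15
214 [428] [442] 15
217 [428] [442] 15
220 [428] [443] 16
223 [428] [442] 15
226 [427] [444] 18
229 [425] [447] 23
232 [425] [448] 24
235 [425] [448] 24
238 [425] [447] 23
241 [428] [445] 18
244 [429] [441] 6
```

```bash
cat >> h.py <<'E'
from scipy.spatial.transform import Rotation as R
def go(p,yaw):
    "delta from measured pose to TCP p (m), tool x at yaw (deg), tool straight down"
    o=status.get_obs(); r=R.from_quat(o['tool_rot']); t=R.from_euler('z',yaw,degrees=True)*R.from_euler('x',180,degrees=True)
    print('t',round(o['time'],2),'pos',o['position'].round(4),'yaw',np.degrees(np.arctan2(*r.as_matrix()[1::-1,0])).round(2),'F',np.round(o['ft_force'],2),'w',round(o['grip_width'],4))
    print('rot',(r.inv()*t).as_rotvec(degrees=True).round(2),'pos',r.inv().apply(np.array(p)-o['position']).round(4))
E
python3 - <<'E'
from h import *
go([.477,-.314,.08],-3)
E
```

```text
t 0.3 pos [ 0.1858 -0.5965  0.2222] yaw 17.29 F [-0.71 -0.64 -0.17] w 0.0871
rot [-0.04 -0.   20.29] pos [ 0.362  -0.1831  0.1424]
```

Call:
arm_command(delta_rot=[[0,0,20.3],[0,0,20.3],[0,0,20.3],[0,0,20.3],[0,0,20.3],[0,0,20.3],[0,0,20.3],[0,0,20.3],[0,0,20.3],[0,0,20.3],[0,0,20.3],[0,0,20.3]], delta_pos=[[0.362,-0.183,0.142],[0.362,-0.183,0.142],[0.362,-0.183,0.142],[0.362,-0.183,0.142],[0.362,-0.183,0.142],[0.362,-0.183,0.142],[0.362,-0.183,0.142],[0.362,-0.183,0.142],[0.362,-0.183,0.142],[0.362,-0.183,0.142],[0.362,-0.183,0.142],[0.362,-0.183,0.142]], gripper=[-1,-1,-1,-1,-1,-1,-1,-1,-1,-1,-1,-1], grip_force=20)

```text
time: 1.3
position: [0.4784, -0.311, 0.0792]
tool_rot: [1.0, -0.024, -0.001, -0.001]
ft_force: [-0.3, -0.3, -0.4]
grip_width: 0.0869
grip_force: 0.0
```

```bash
python3 - <<'E'
from h import *
go([.477,-.314,.004],-3)
S=cam('scene');T=cam('top')
i=np.hstack([cv2.resize(S['pixels'][240:340,170:290],(400,333)),cv2.resize(T['pixels'][170:270,370:490],(400,333))]);cv2.imwrite('pics/above.png',i)
E
```

```text
t 1.3 pos [ 0.4784 -0.311   0.0792] yaw -2.71 F [-0.27 -0.29 -0.43] w 0.0869
rot [-0.13  0.11  0.29] pos [-0.0011  0.0032  0.0752]
```

View pics/above.png

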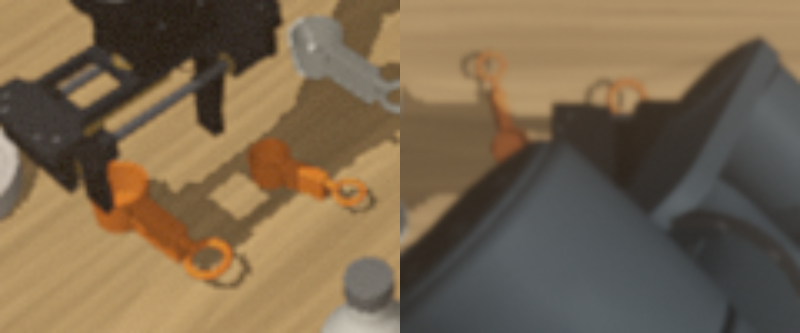

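The open fingers straddle the large scoop, and its ring is clear at crop (210,258). I'll descend to TCP z of about 4 mm.

Call:
arm_command(delta_rot=[[0,0,0],[0,0,0],[0,0,0],[0,0,0],[0,0,0],[0,0,0],[0,0,0],[0,0,0],[0,0,0],[0,0,0],[0,0,0],[0,0,0]], delta_pos=[[-0.001,0.002,0.03],[-0.001,0.002,0.055],[-0.001,0.002,0.07],[-0.001,0.002,0.075],[-0.001,0.002,0.075],[-0.001,0.002,0.075],[-0.001,0.002,0.075],[-0.001,0.002,0.075],[-0.001,0.002,0.075],[-0.001,0.002,0.075],[-0.001,0.002,0.075],[-0.001,0.002,0.075]], gripper=[-1,-1,-1,-1,-1,1,1,1,1,1,1,1], grip_force=20)

```text
time: 2.4
position: [0.4761, -0.3163, 0.0058]
tool_rot: [1.0, -0.026, 0.0, 0.0]
ft_force: [-0.3, 0.0, -1.2]
grip_width: 0.0482
grip_force: 0.0
```

Call:
arm_command(delta_rot=[[0,0,0],[0,0,0],[0,0,0],[0,0,0],[0,0,0],[0,0,0],[0,0,0],[0,0,0]], delta_pos=[[0,0,0],[0,0,0],[0,0,0],[0,0,0],[0,0,0],[0,0,0],[0,0,0],[0,0,0]], gripper=[1,1,1,1,1,1,1,1], grip_force=35)

```text
time: 3.07
position: [0.4759, -0.3163, 0.0055]
tool_rot: [1.0, -0.026, -0.0, -0.0]
ft_force: [0.4, -0.6, -0.8]
grip_width: 0.0138
grip_force: 35.0
```

The block is gripped at 13.8 mm. I'll lift it, then carry it beside the hook.

Call:
arm_command(delta_rot=[[0,0,0],[0,0,0],[0,0,0],[0,0,-4],[0,0,-8],[0,0,-13],[0,0,-18],[0,0,-23],[0,0,-28],[0,0,-33],[0,0,-37.5],[0,0,-37.5]], delta_pos=[[0,0,-0.01],[0,0,-0.03],[0,0,-0.06],[0,-0.02,-0.09],[0.001,-0.045,-0.12],[0.002,-0.07,-0.15],[0.003,-0.1,-0.17],[0.004,-0.13,-0.19],[0.005,-0.16,-0.21],[0.006,-0.19,-0.23],[0.007,-0.22,-0.25],[0.008,-0.25,-0.265]], gripper=[1,1,1,1,1,1,1,1,1,1,1,1], grip_force=35)

```text
time: 4.07
position: [0.4969, -0.0656, 0.2729]
tool_rot: [0.955, 0.298, 0.001, 0.001]
ft_force: [0.9, 0.2, -1.1]
grip_width: 0.0139
grip_force: 35.0
```

```bash
python3 - <<'E'
from h import *
go([.504,.016,.275],34.5)
E
```

```text
t 4.07 pos [ 0.4969 -0.0656  0.2729] yaw 34.64 F [ 0.87  0.23 -1.07] w 0.0139
rot [ 0.1  -0.08  0.14] pos [ 0.0522 -0.0631 -0.0021]
```

Call:
arm_command(delta_rot=[[0,0,0],[0,0,0],[0,0,0],[0,0,0],[0,0,0],[0,0,0],[0,0,0]], delta_pos=[[0.015,-0.018,-0.001],[0.03,-0.036,-0.002],[0.042,-0.051,-0.002],[0.05,-0.061,-0.002],[0.052,-0.063,-0.002],[0.052,-0.063,-0.002],[0.052,-0.063,-0.002]], gripper=[1,1,1,1,1,1,1])

```text
time: 4.65
position: [0.504, 0.0139, 0.2728]
tool_rot: [0.955, 0.297, -0.0, 0.0]
ft_force: [0.6, -0.2, -0.7]
grip_width: 0.0139
grip_force: 35.0
```

```bash
python3 - <<'E'
from h import *
go([.504,.016,.275],34.5)
S=cam('scene');T=cam('top')
i=np.hstack([cv2.resize(S['pixels'][140:220,315:395],(400,400),interpolation=cv2.INTER_CUBIC),cv2.resize(T['pixels'][145:225,270:350],(400,400),interpolation=cv2.INTER_CUBIC)]);cv2.imwrite('pics/near.png',np.clip(i*1.4,0,255).astype(np.uint8))
E
```

```text
t 4.65 pos [0.504  0.0139 0.2728] yaw 34.51 F [ 0.61 -0.19 -0.65] w 0.0139
rot [0.03 0.01 0.01] pos [ 0.0012 -0.0018 -0.0022]
```

View pics/near.png

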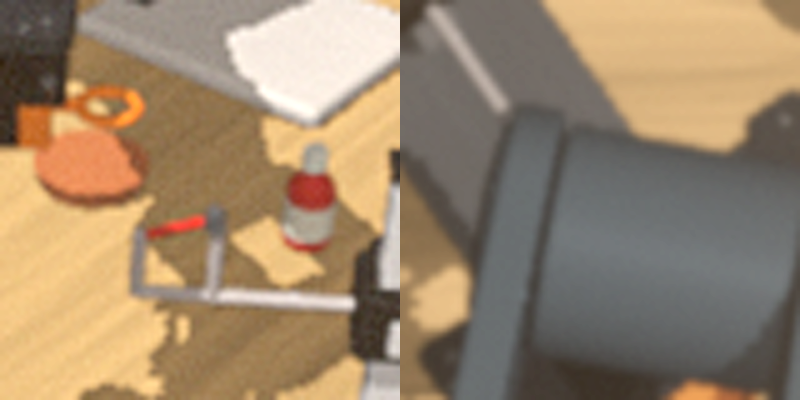

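The scene crop shows the ring centre at about (337,161) and the nose below it at (342.9,186.5). The wrist hides both in the top view, so I'll cast the ring's ray onto its known height.

```bash
python3 - <<'E'
from h import *
S=cam('scene');o=status.get_obs();p=o['position']
hsv=cv2.cvtColor(S['pixels'],cv2.COLOR_BGR2HSV);m=cv2.inRange(hsv,(9,170,120),(20,255,255))[150:172,326:350]
y,x=np.nonzero(m);x=x+326;y=y+150;k=x>329;print(x[k].min(),x.max(),y[k].min(),y[k].max())
print('exp px',proj(S,p+[.0429,.0295,.0185]))
for uv in((336.5,160.5),):
    r=onz(S,*uv,p[2]+.0185);e=R.from_euler('z',-34.5,degrees=True).apply(r-p);print(r,'scoop frame',e)
# edges of ring along its axis: project expected circle
c=np.array([p+R.from_euler('z',34.5,degrees=True).apply([.052+.0175*np.cos(a),.0175*np.sin(a),.0185]) for a in np.linspace(0,6.28,40)])
q=np.array([proj(S,k) for k in c]);print(q.min(0),q.max(0))
# is measured nose in scoop frame, with seat-level ray check
print('nose px back',proj(S,[.564,.0575,.2162]))
E
```

```text
330 343 157 165
exp px [334.7128651  161.21634643]
[0.5484178  0.04840219 0.29106896] scoop frame [0.05630859 0.00383843 0.0185    ]
[327.60990353 157.51795584] [341.76391624 165.0197094 ]
nose px back [342.2007323  186.00005796]
```

```bash
python3 - <<'E'
from h import *
go([.5157,.0232,.222],34.5)
E
```

```text
t 4.8 pos [0.5042 0.0133 0.2726] yaw 34.42 F [-0.46  1.17 -0.6 ] w 0.0137
rot [ 0.01  0.01 -0.08] pos [ 0.0151 -0.0016  0.0506]
```

Call:
arm_command(delta_rot=[[0,0,0],[0,0,0],[0,0,0],[0,0,0],[0,0,0],[0,0,0]], delta_pos=[[0.008,-0.001,0.01],[0.015,-0.001,0.025],[0.015,-0.001,0.04],[0.015,-0.001,0.05],[0.015,-0.001,0.05],[0.015,-0.001,0.05]], gripper=[1,1,1,1,1,1])

```text
time: 5.3
position: [0.5157, 0.0235, 0.2217]
tool_rot: [0.955, 0.296, -0.001, -0.0]
ft_force: [0.2, -0.6, -0.7]
grip_width: 0.0139
grip_force: 35.0
```

```bash
python3 - <<'E'
from h import *
go([.5157,.0232,.222],34.5)
S=cam('scene');p=status.get_obs()['position']
cv2.imwrite('pics/near2.png',np.clip(cv2.resize(S['pixels'][160:210,320:380],(720,600),interpolation=cv2.INTER_CUBIC)*1.4,0,255).astype(np.uint8))
Y=R.from_euler('z',34.5,degrees=True)
print('exp ring',proj(S,p+Y.apply([.0535,0,.0185])),'hyp nose through hole 4.5mm ahead at z .216:',proj(S,np.r_[(p+Y.apply([.058,0,0]))[:2],.216]))
E
```

```text
t 5.3 pos [0.5157 0.0235 0.2217] yaw 34.47 F [ 0.21 -0.57 -0.74] w 0.0139
rot [-0.09  0.09 -0.03] pos [-0.0001  0.0003 -0.0003]
exp ring [340.65952801 178.11997981] hyp nose through hole 4.5mm ahead at z .216: [341.9334757 186.2814555]
```

View pics/near2.png

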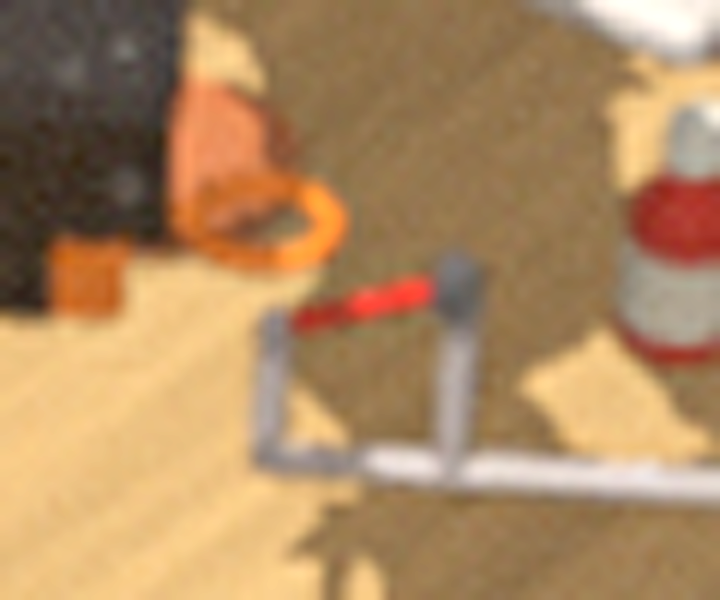

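The ring is at (341.1,177.9) and the nose tip at (342.4,186.4). That matches the predicted (340.7,178.1) and (341.9,186.3) to within about 1 mm, so I'll descend, checking force as I go.

Call:
arm_command(delta_rot=[[0,0,0],[0,0,0],[0,0,0],[0,0,0],[0,0,0],[0,0,0]], delta_pos=[[0,0,0.004],[0,0,0.009],[0,0,0.013],[0,0,0.015],[0,0,0.015],[0,0,0.015]], gripper=[1,1,1,1,1,1])

```text
time: 5.85
position: [0.516, 0.0236, 0.2075]
tool_rot: [0.955, 0.296, -0.0, -0.0]
ft_force: [-0.1, -0.2, -1.1]
grip_width: 0.0135
grip_force: 35.0
```

Call:
arm_command(delta_rot=[[0,0,0],[0,0,0],[0,0,0],[0,0,0],[0,0,0]], delta_pos=[[0,0,0.001],[0,0,0.002],[0,0,0.0025],[0,0,0.0025],[0,0,0.0025]], gripper=[1,1,1,1,1])

```text
time: 6.27
position: [0.516, 0.0236, 0.2051]
tool_rot: [0.955, 0.296, 0.0, -0.0]
ft_force: [0.6, -0.6, 0.1]
grip_width: 0.0139
grip_force: 35.0
```

Call:
arm_command(delta_rot=[[0,0,0],[0,0,0],[0,0,0],[0,0,0]], delta_pos=[[0,0,0.001],[0,0,0.002],[0,0,0.002],[0,0,0.002]], gripper=[1,1,1,1])

```text
time: 6.6
position: [0.5164, 0.0236, 0.2033]
tool_rot: [0.955, 0.296, 0.0, 0.0]
ft_force: [0.2, 0.5, 1.6]
grip_width: 0.0136
grip_force: 35.0
```

Call:
arm_command(delta_rot=[[0,0,0],[0,0,0],[0,0,0],[0,0,0]], delta_pos=[[0,0,0.001],[0,0,0.0015],[0,0,0.0015],[0,0,0.0015]], gripper=[1,1,1,1])

```text
time: 6.93
position: [0.5163, 0.0235, 0.2016]
tool_rot: [0.955, 0.296, 0.0, 0.0]
ft_force: [0.5, -0.1, 2.0]
grip_width: 0.0137
grip_force: 35.0
```

The soft contact of about 2.5 N is the gate, so the ring is near seat + 37 mm. Continuing down.

Call:
arm_command(delta_rot=[[0,0,0],[0,0,0],[0,0,0],[0,0,0]], delta_pos=[[0,0,0.001],[0,0,0.002],[0,0,0.002],[0,0,0.002]], gripper=[1,1,1,1])

```text
time: 7.27
position: [0.5158, 0.0235, 0.1994]
tool_rot: [0.955, 0.296, -0.0, -0.0]
ft_force: [-0.7, -1.2, 1.8]
grip_width: 0.0139
grip_force: 35.0
```

Call:
arm_command(delta_rot=[[0,0,0],[0,0,0],[0,0,0],[0,0,0]], delta_pos=[[0,0,0.001],[0,0,0.002],[0,0,0.002],[0,0,0.002]], gripper=[1,1,1,1])

```text
time: 7.6
position: [0.5157, 0.0236, 0.1974]
tool_rot: [0.955, 0.297, -0.0, -0.0]
ft_force: [0.0, -0.4, 2.4]
grip_width: 0.0137
grip_force: 35.0
```

Call:
arm_command(delta_rot=[[0,0,0],[0,0,0],[0,0,0],[0,0,0]], delta_pos=[[0,0,0.001],[0,0,0.002],[0,0,0.003],[0,0,0.003]], gripper=[1,1,1,1])

```text
time: 7.93
position: [0.5158, 0.0236, 0.1943]
tool_rot: [0.955, 0.297, -0.0, -0.0]
ft_force: [-0.5, -0.2, 2.1]
grip_width: 0.014
grip_force: 35.0
```

Call:
arm_command(delta_rot=[[0,0,0],[0,0,0],[0,0,0],[0,0,0]], delta_pos=[[-0.001,0,0],[-0.0015,0,0],[-0.0015,0,0],[-0.0015,0,0]], gripper=[1,1,1,1])

```text
time: 8.27
position: [0.5145, 0.0227, 0.1945]
tool_rot: [0.955, 0.296, -0.0, -0.0]
ft_force: [-1.0, -0.6, 2.6]
grip_width: 0.0138
grip_force: 35.0
```

Call:
arm_command(delta_rot=[[0,0,0],[0,0,0],[0,0,0],[0,0,0]], delta_pos=[[-0.0005,0,0],[-0.001,0,0],[-0.001,0,0],[-0.001,0,0]], gripper=[1,1,1,1])

```text
time: 8.6
position: [0.5139, 0.0221, 0.1946]
tool_rot: [0.955, 0.296, -0.0, 0.0]
ft_force: [0.2, -0.8, 1.3]
grip_width: 0.0134
grip_force: 35.0
```

Call:
arm_command(delta_rot=[[0,0,0],[0,0,0],[0,0,0],[0,0,0]], delta_pos=[[-0.0005,0,0],[-0.001,0,0],[-0.001,0,0],[-0.001,0,0]], gripper=[1,1,1,1])

```text
time: 8.93
position: [0.5131, 0.0216, 0.1945]
tool_rot: [0.955, 0.296, -0.0, 0.0]
ft_force: [-1.5, -0.4, 2.7]
grip_width: 0.014
grip_force: 35.0
```

Call:
arm_command(delta_rot=[[0,0,0],[0,0,0],[0,0,0],[0,0,0]], delta_pos=[[-0.0005,0,0],[-0.001,0,0],[-0.001,0,0],[-0.001,0,0]], gripper=[1,1,1,1])

```text
time: 9.27
position: [0.5129, 0.0213, 0.1946]
tool_rot: [0.955, 0.296, 0.001, -0.0]
ft_force: [2.2, 2.4, 1.1]
grip_width: 0.0135
grip_force: 35.0
```

```bash
python3 - <<'E'
from h import *
S=cam('scene');go([.5157,.0232,.2],34.5)
cv2.imwrite('pics/on.png',np.clip(cv2.resize(S['pixels'][165:215,320:380],(720,600),interpolation=cv2.INTER_CUBIC)*1.4,0,255).astype(np.uint8))
E
```

```text
t 9.32 pos [0.513  0.0213 0.1946] yaw 34.49 F [2.93 3.09 0.51] w 0.0136
rot [ 0.02 -0.08 -0.01] pos [ 0.0033  0.     -0.0054]
```

View pics/on.png

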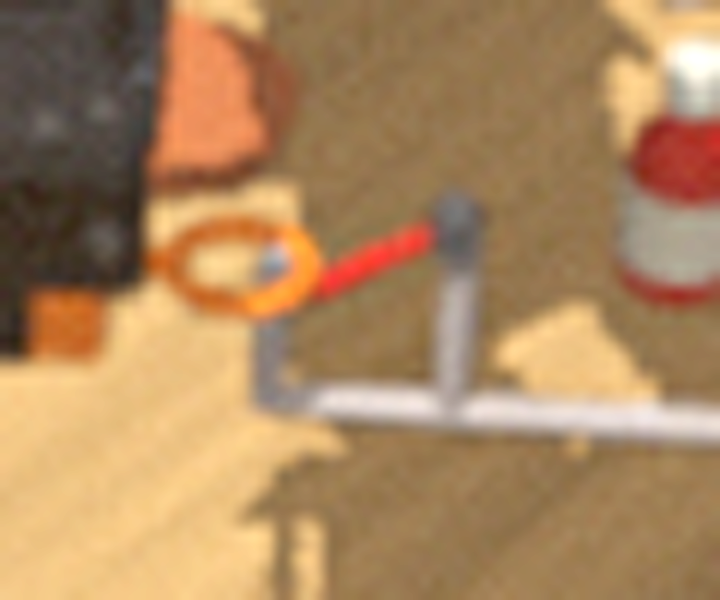

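The ring is around the nose and the gate is pressed. The far wire touches the nose's inner face with about 4 N. I'll back off 1.6 mm and push down.

Call:
arm_command(delta_rot=[[0,0,0],[0,0,0],[0,0,0],[0,0,0],[0,0,0],[0,0,0]], delta_pos=[[0.001,0,0],[0.0016,0,0.001],[0.0016,0,0.003],[0.0016,0,0.005],[0.0016,0,0.006],[0.0016,0,0.006]], gripper=[1,1,1,1,1,1])

```text
time: 9.82
position: [0.5128, 0.0217, 0.188]
tool_rot: [0.955, 0.297, -0.001, -0.0]
ft_force: [-0.4, -0.7, -0.0]
grip_width: 0.0139
grip_force: 35.0
```

Call:
arm_command(delta_rot=[[0,0,0],[0,0,0],[0,0,0],[0,0,0]], delta_pos=[[0,0,0.0015],[0,0,0.003],[0,0,0.004],[0,0,0.004]], gripper=[1,1,1,1])

```text
time: 10.15
position: [0.5132, 0.0221, 0.1839]
tool_rot: [0.955, 0.296, -0.0, -0.0]
ft_force: [-0.6, 0.4, 0.3]
grip_width: 0.014
grip_force: 35.0
```

Call:
arm_command(delta_rot=[[0,0,0],[0,0,0],[0,0,0],[0,0,0]], delta_pos=[[0,0,0.0015],[0,0,0.003],[0,0,0.003],[0,0,0.003]], gripper=[1,1,1,1])

```text
time: 10.48
position: [0.5138, 0.022, 0.1814]
tool_rot: [0.955, 0.296, 0.0, -0.0]
ft_force: [0.9, 0.3, -0.3]
grip_width: 0.0134
grip_force: 35.0
```

Call:
arm_command(delta_rot=[[0,0,0],[0,0,0],[0,0,0],[0,0,0]], delta_pos=[[0,0,0.0015],[0,0,0.003],[0,0,0.003],[0,0,0.003]], gripper=[1,1,1,1])

```text
time: 10.82
position: [0.5136, 0.022, 0.1784]
tool_rot: [0.955, 0.296, -0.0, -0.0]
ft_force: [-1.0, -0.2, -0.6]
grip_width: 0.0136
grip_force: 35.0
```

Call:
arm_command(delta_rot=[[0,0,0],[0,0,0],[0,0,0],[0,0,0]], delta_pos=[[0,0,0.0015],[0,0,0.003],[0,0,0.003],[0,0,0.003]], gripper=[1,1,1,1])

```text
time: 11.15
position: [0.5135, 0.022, 0.1754]
tool_rot: [0.955, 0.296, -0.0, -0.0]
ft_force: [1.3, 0.0, -0.3]
grip_width: 0.0139
grip_force: 35.0
```

```bash
python3 - <<'E'
from h import *
S=cam('scene');go([.5157,.0232,.2],34.5)
cv2.imwrite('pics/in.png',np.clip(cv2.resize(S['pixels'][165:215,320:380],(720,600),interpolation=cv2.INTER_CUBIC)*1.4,0,255).astype(np.uint8))
E
```

```text
t 11.2 pos [0.5136 0.0219 0.1755] yaw 34.49 F [-0.3  -0.57 -0.36] w 0.0136
rot [-0.01  0.01 -0.01] pos [ 0.0024  0.0002 -0.0245]
```

View pics/in.png

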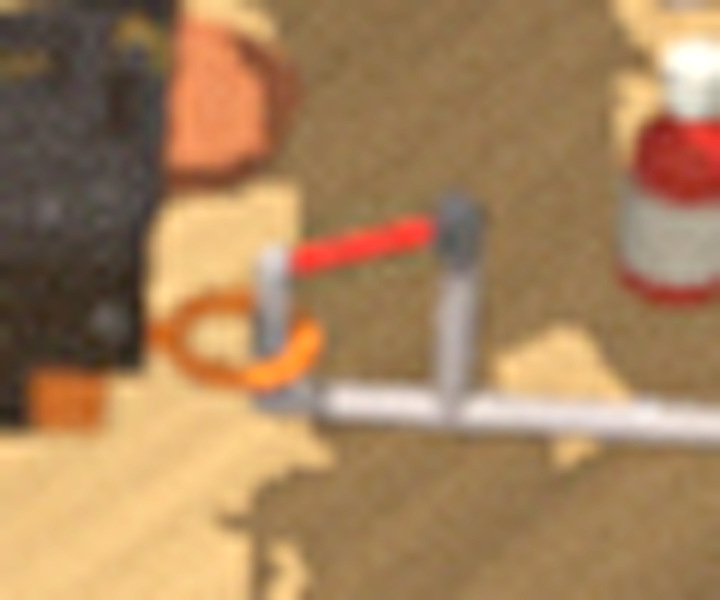

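The ring is around the nose below the gate, and the gate has snapped shut at crop (365,245). Now I'll tug up gently.

Call:
arm_command(delta_rot=[[0,0,0],[0,0,0],[0,0,0],[0,0,0],[0,0,0],[0,0,0],[0,0,0],[0,0,0]], delta_pos=[[0,0,-0.002],[0,0,-0.005],[0,0,-0.008],[0,0,-0.01],[0,0,-0.012],[0,0,-0.013],[0,0,-0.013],[0,0,-0.013]], gripper=[1,1,1,1,1,1,1,1])

```text
time: 11.87
position: [0.5137, 0.0219, 0.1886]
tool_rot: [0.955, 0.296, 0.0, 0.0]
ft_force: [0.1, -0.1, -0.8]
grip_width: 0.0135
grip_force: 35.0
```

Call:
arm_command(delta_rot=[[0,0,0],[0,0,0],[0,0,0],[0,0,0]], delta_pos=[[0,0,-0.0005],[0,0,-0.001],[0,0,-0.001],[0,0,-0.001]], gripper=[1,1,1,1])

```text
time: 12.2
position: [0.5136, 0.0219, 0.1895]
tool_rot: [0.955, 0.296, -0.0, -0.0]
ft_force: [0.1, -0.4, -0.2]
grip_width: 0.0138
grip_force: 35.0
```

Call:
arm_command(delta_rot=[[0,0,0],[0,0,0],[0,0,0],[0,0,0]], delta_pos=[[0,0,-0.0005],[0,0,-0.0008],[0,0,-0.0008],[0,0,-0.0008]], gripper=[1,1,1,1])

```text
time: 12.53
position: [0.5137, 0.0219, 0.1904]
tool_rot: [0.955, 0.296, 0.0, 0.0]
ft_force: [0.1, -0.6, -1.5]
grip_width: 0.0135
grip_force: 35.0
```

Call:
arm_command(delta_rot=[[0,0,0],[0,0,0],[0,0,0],[0,0,0]], delta_pos=[[0,0,-0.0003],[0,0,-0.0006],[0,0,-0.0006],[0,0,-0.0006]], gripper=[1,1,1,1])

```text
time: 12.87
position: [0.5136, 0.0219, 0.191]
tool_rot: [0.955, 0.296, 0.0, 0.0]
ft_force: [0.3, -0.6, 0.1]
grip_width: 0.0135
grip_force: 35.0
```

Call:
arm_command(delta_rot=[[0,0,0],[0,0,0],[0,0,0],[0,0,0]], delta_pos=[[0,0,-0.0002],[0,0,-0.0004],[0,0,-0.0004],[0,0,-0.0004]], gripper=[1,1,1,1])

```text
time: 13.2
position: [0.5136, 0.0219, 0.1914]
tool_rot: [0.955, 0.296, 0.0, 0.0]
ft_force: [0.2, -0.2, -0.5]
grip_width: 0.0138
grip_force: 35.0
```

Call:
arm_command(delta_rot=[[0,0,0],[0,0,0],[0,0,0],[0,0,0]], delta_pos=[[0,0,-0.0003],[0,0,-0.0006],[0,0,-0.0006],[0,0,-0.0006]], gripper=[1,1,1,1])

```text
time: 13.53
position: [0.5136, 0.0219, 0.192]
tool_rot: [0.955, 0.296, 0.0, -0.0]
ft_force: [0.4, 0.1, -1.8]
grip_width: 0.0137
grip_force: 35.0
```

Call:
arm_command(delta_rot=[[0,0,0],[0,0,0],[0,0,0],[0,0,0]], delta_pos=[[0,0,-0.0003],[0,0,-0.0005],[0,0,-0.0005],[0,0,-0.0005]], gripper=[1,1,1,1])

```text
time: 13.87
position: [0.5135, 0.022, 0.1923]
tool_rot: [0.955, 0.296, -0.0, -0.0]
ft_force: [0.3, -0.0, -2.4]
grip_width: 0.0137
grip_force: 35.0
```

Contact is building.

Call:
arm_command(delta_rot=[[0,0,0],[0,0,0],[0,0,0],[0,0,0]], delta_pos=[[0,0,-0.0003],[0,0,-0.0005],[0,0,-0.0005],[0,0,-0.0005]], gripper=[1,1,1,1])

```text
time: 14.2
position: [0.5134, 0.022, 0.1927]
tool_rot: [0.955, 0.297, -0.0, -0.0]
ft_force: [-0.2, 0.3, -3.8]
grip_width: 0.014
grip_force: 35.0
```

Call:
arm_command(delta_rot=[[0,0,0],[0,0,0],[0,0,0],[0,0,0]], delta_pos=[[0,0,-0.0003],[0,0,-0.0006],[0,0,-0.0006],[0,0,-0.0006]], gripper=[1,1,1,1])

```text
time: 14.53
position: [0.5133, 0.0219, 0.1932]
tool_rot: [0.955, 0.296, -0.0, -0.0]
ft_force: [0.9, -0.4, -6.4]
grip_width: 0.0134
grip_force: 35.0
```

Call:
arm_command(delta_rot=[[0,0,0],[0,0,0],[0,0,0],[0,0,0],[0,0,0]], delta_pos=[[0,0,-0.0002],[0,0,-0.0004],[0,0,-0.0004],[0,0,-0.0004],[0,0,-0.0004]], gripper=[1,1,1,1,1])

```text
time: 14.95
position: [0.5133, 0.022, 0.1939]
tool_rot: [0.955, 0.297, -0.0, -0.0]
ft_force: [0.1, 0.3, -6.2]
grip_width: 0.0139
grip_force: 35.0
```

Call:
arm_command(delta_rot=[[0,0,0],[0,0,0],[0,0,0],[0,0,0],[0,0,0]], delta_pos=[[0,0,-0.0002],[0,0,-0.0003],[0,0,-0.0003],[0,0,-0.0003],[0,0,-0.0003]], gripper=[1,1,1,1,1])

```text
time: 15.37
position: [0.5133, 0.022, 0.1941]
tool_rot: [0.955, 0.297, -0.0, -0.0]
ft_force: [0.2, -0.3, -6.9]
grip_width: 0.0137
grip_force: 35.0
```

Call:
arm_command(delta_rot=[[0,0,0],[0,0,0],[0,0,0]], delta_pos=[[0,0,0],[0,0,0],[0,0,0]], gripper=[1,1,1])

```text
time: 15.62
position: [0.5134, 0.0219, 0.1942]
tool_rot: [0.955, 0.297, -0.0, -0.0]
ft_force: [-1.3, -0.7, -7.0]
grip_width: 0.0136
grip_force: 35.0
```

Call:
arm_command(delta_rot=[[0,0,0],[0,0,0],[0,0,0],[0,0,0],[0,0,0],[0,0,0]], delta_pos=[[0,0,-0.0002],[0,0,-0.0002],[0,0,-0.0002],[0,0,-0.0002],[0,0,-0.0002],[0,0,-0.0002]], gripper=[1,1,1,1,1,1])

```text
time: 16.12
position: [0.5135, 0.022, 0.1944]
tool_rot: [0.955, 0.296, -0.0, -0.0]
ft_force: [-1.1, -0.3, -7.0]
grip_width: 0.0137
grip_force: 35.0
```

Call:
arm_command(delta_rot=[[0,0,0],[0,0,0],[0,0,0],[0,0,0],[0,0,0],[0,0,0]], delta_pos=[[0,0,-0.0002],[0,0,-0.0002],[0,0,-0.0002],[0,0,-0.0002],[0,0,-0.0002],[0,0,-0.0002]], gripper=[1,1,1,1,1,1])

```text
time: 16.62
position: [0.5138, 0.022, 0.1947]
tool_rot: [0.955, 0.296, 0.0, 0.0]
ft_force: [-0.8, 0.5, -6.5]
grip_width: 0.014
grip_force: 35.0
```

The load has levelled off at about 6.5 N while the TCP keeps rising, so the scoop is probably pitching slightly in the grip. I'll grip harder and retest.

Call:
arm_command(delta_rot=[[0,0,0],[0,0,0],[0,0,0],[0,0,0],[0,0,0],[0,0,0],[0,0,0]], delta_pos=[[0,0,0.0005],[0,0,0.0005],[0,0,0.0005],[0,0,0.0003],[0,0,0],[0,0,0],[0,0,0]], gripper=[1,1,1,1,1,1,1], grip_force=60)

```text
time: 17.2
position: [0.5139, 0.022, 0.1947]
tool_rot: [0.955, 0.296, 0.0, 0.0]
ft_force: [0.9, -0.2, -6.8]
grip_width: 0.0135
grip_force: 60.0
```

```bash
python3 - <<'E'
from h import *
F=[]
for k in range(4): S=cam('scene');F.append(status.get_obs()['ft_force'][2].round(1))
print(F)
cv2.imwrite('pics/tug.png',np.clip(cv2.resize(S['pixels'][165:215,310:370],(720,600),interpolation=cv2.INTER_CUBIC)*1.4,0,255).astype(np.uint8))
hsv=cv2.cvtColor(S['pixels'],cv2.COLOR_BGR2HSV)
m=cv2.inRange(hsv,(8,150,80),(22,255,255))[170:205,330:348]
y,x=np.nonzero(m);print('ring px',x.min()+330,x.max()+330,y.min()+170,y.max()+170)
p=status.get_obs()['position'];Y=R.from_euler('z',34.5,degrees=True)
for dz in(.0185,.0165,.0145): print(dz,proj(S,p+Y.apply([.0535,0,dz])))
E
```

```text
[np.float64(-6.5), np.float64(-6.4), np.float64(-6.4), np.float64(-6.1)]
ring px 332 347 170 191
0.0185 [339.05434849 186.97555514]
0.0165 [339.01813059 187.60972228]
0.0145 [338.98198797 188.2425712 ]
```

View pics/tug.png

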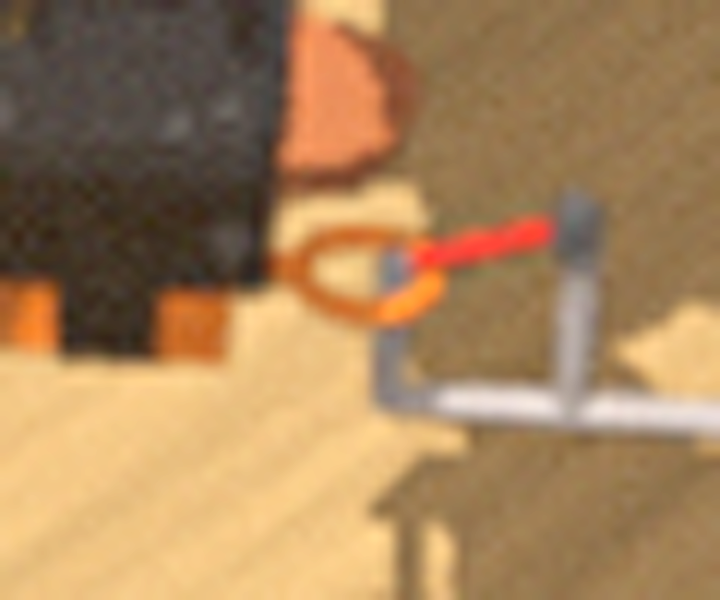

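The image shows the ring held under the shut red gate, with the scoop level to within a degree or two. The ring centre is at about (340.3,187.5). I'll firm up the tug slightly.

Call:
arm_command(delta_rot=[[0,0,0],[0,0,0],[0,0,0],[0,0,0],[0,0,0]], delta_pos=[[0,0,-0.0002],[0,0,-0.0003],[0,0,-0.0003],[0,0,-0.0003],[0,0,-0.0003]], gripper=[1,1,1,1,1])

```text
time: 17.82
position: [0.5138, 0.022, 0.1949]
tool_rot: [0.955, 0.296, 0.0, 0.0]
ft_force: [1.1, 0.8, -7.5]
grip_width: 0.0138
grip_force: 60.0
```

```bash
python3 - <<'E'
from h import *
for k in range(4): cam('scene');o=status.get_obs();print(o['ft_force'].round(1),o['position'].round(4))
E
```

```text
[ 2.2 -0.2 -7.3] [0.5138 0.022  0.1949]
[ 2.   1.2 -7.4] [0.5138 0.0219 0.1949]
[ 1.4  0.9 -7.1] [0.5138 0.022  0.1949]
[ 2.5  0.  -7.8] [0.5138 0.022  0.195 ]
```

The tug is about 6.8–7 N net and the gate holds. I'll lower the ring off the gate, then release.

Call:
arm_command(delta_rot=[[0,0,0],[0,0,0],[0,0,0],[0,0,0],[0,0,0],[0,0,0],[0,0,0],[0,0,0],[0,0,0]], delta_pos=[[0,0,0.001],[0,0,0.003],[0,0,0.006],[0,0,0.01],[0,0,0.014],[0,0,0.017],[0,0,0.019],[0,0,0.019],[0,0,0.019]], gripper=[1,1,1,1,1,1,1,1,1], grip_force=35)

```text
time: 18.77
position: [0.5136, 0.0219, 0.1758]
tool_rot: [0.955, 0.296, -0.0, -0.0]
ft_force: [-0.0, -0.4, -0.9]
grip_width: 0.0135
grip_force: 35.0
```

Call:
arm_command(delta_rot=[[0,0,0],[0,0,0],[0,0,0],[0,0,0],[0,0,0],[0,0,0],[0,0,0],[0,0,0],[0,0,0],[0,0,0],[0,0,0],[0,0,0]], delta_pos=[[0,0,0],[0,0,0],[0,0,0],[0,0,0],[0,0,0],[0,0,0],[0,0,0],[0,0,0],[0,0,0],[0,0,0],[0,0,0],[0,0,0]], gripper=[-1,-1,-1,-1,-1,-1,-1,-1,-1,-1,-1,-1])

```text
time: 19.77
position: [0.5136, 0.022, 0.1759]
tool_rot: [0.955, 0.296, -0.0, -0.0]
ft_force: [-0.3, 0.4, 0.2]
grip_width: 0.0834
grip_force: 0.0
```

Call:
arm_command(delta_rot=[[0,0,0],[0,0,0],[0,0,0],[0,0,0],[0,0,0],[0,0,0],[0,0,0],[0,0,0],[0,0,0],[0,0,0],[0,0,0],[0,0,0]], delta_pos=[[0,0,-0.01],[0,0,-0.03],[0,0,-0.05],[0,0,-0.07],[-0.01,0,-0.09],[-0.03,0,-0.11],[-0.05,0,-0.13],[-0.07,0,-0.14],[-0.08,0,-0.15],[-0.08,0,-0.15],[-0.08,0,-0.15],[-0.08,0,-0.15]], gripper=[-1,-1,-1,-1,-1,-1,-1,-1,-1,-1,-1,-1])

```text
time: 20.77
position: [0.4481, -0.0231, 0.3256]
tool_rot: [0.955, 0.296, 0.0, -0.0]
ft_force: [0.6, -0.7, -0.9]
grip_width: 0.087
grip_force: 0.0
```

Call:
arm_command(delta_rot=[[0,0,0],[0,0,0],[0,0,0],[0,0,0],[0,0,0],[0,0,0],[0,0,0],[0,0,0],[0,0,0],[0,0,0],[0,0,0],[0,0,0]], delta_pos=[[0,0,0],[0,0,0],[0,0,0],[0,0,0],[0,0,0],[0,0,0],[0,0,0],[0,0,0],[0,0,0],[0,0,0],[0,0,0],[0,0,0]], gripper=[-1,-1,-1,-1,-1,-1,-1,-1,-1,-1,-1,-1])

```text
time: 21.77
position: [0.4477, -0.0234, 0.326]
tool_rot: [0.955, 0.296, 0.0, 0.0]
ft_force: [0.2, 0.2, -0.5]
grip_width: 0.0869
grip_force: 0.0
```

```bash
python3 - <<'E'
from h import *
for k in range(6):
    S=cam('scene','end%d.png'%k)
    hsv=cv2.cvtColor(S['pixels'],cv2.COLOR_BGR2HSV)
    for nm,m in(('orange',cv2.inRange(hsv,(8,150,80),(22,255,255))),('red',cv2.inRange(hsv,(0,170,110),(6,255,255))|cv2.inRange(hsv,(174,170,110),(180,255,255)))):
        n,l,st,ce=cv2.connectedComponentsWithStats(m)
        print(nm,[(st[j].tolist()) for j in range(1,n) if st[j,4]>8 and 320<ce[j][0]<366 and 175<ce[j][1]<300])
print(status.get_obs()['time'],status.get_obs()['ft_force'].round(1))
E
```

```text
orange [[329, 194, 25, 37, 377]]
red [[345, 184, 11, 4, 19]]
orange [[330, 194, 24, 36, 375]]
red [[345, 184, 11, 4, 19]]
orange [[333, 194, 22, 38, 387]]
red [[345, 184, 11, 4, 20]]
orange [[338, 194, 19, 40, 404]]
red [[345, 184, 11, 4, 18]]
orange [[342, 194, 18, 43, 435]]
red [[345, 184, 11, 4, 17]]
orange [[345, 194, 19, 45, 471]]
red [[345, 184, 11, 4, 20]]
22.0667 [ 0.2 -0.1 -1.5]
```

The scoop is hanging and still swinging, and the gate is shut. I'll let it settle before handing in.

Call:
arm_command(delta_rot=[[0,0,0],[0,0,0],[0,0,0],[0,0,0],[0,0,0],[0,0,0],[0,0,0],[0,0,0],[0,0,0],[0,0,0],[0,0,0],[0,0,0]], delta_pos=[[0,0,0],[0,0,0],[0,0,0],[0,0,0],[0,0,0],[0,0,0],[0,0,0],[0,0,0],[0,0,0],[0,0,0],[0,0,0],[0,0,0]], gripper=[-1,-1,-1,-1,-1,-1,-1,-1,-1,-1,-1,-1])

```text
time: 23.07
position: [0.4477, -0.0234, 0.326]
tool_rot: [0.955, 0.296, 0.0, 0.0]
ft_force: [-0.6, 0.1, -0.2]
grip_width: 0.087
grip_force: 0.0
```

Call:
arm_command(delta_rot=[[0,0,0],[0,0,0],[0,0,0],[0,0,0],[0,0,0],[0,0,0],[0,0,0],[0,0,0],[0,0,0],[0,0,0],[0,0,0],[0,0,0]], delta_pos=[[0,0,0],[0,0,0],[0,0,0],[0,0,0],[0,0,0],[0,0,0],[0,0,0],[0,0,0],[0,0,0],[0,0,0],[0,0,0],[0,0,0]], gripper=[-1,-1,-1,-1,-1,-1,-1,-1,-1,-1,-1,-1])

```text
time: 24.07
position: [0.4477, -0.0234, 0.326]
tool_rot: [0.955, 0.296, 0.0, 0.0]
ft_force: [1.1, 0.1, 0.0]
grip_width: 0.0872
grip_force: 0.0
```

Call:
arm_command(delta_rot=[[0,0,0],[0,0,0],[0,0,0],[0,0,0],[0,0,0],[0,0,0],[0,0,0],[0,0,0],[0,0,0],[0,0,0],[0,0,0],[0,0,0]], delta_pos=[[0,0,0],[0,0,0],[0,0,0],[0,0,0],[0,0,0],[0,0,0],[0,0,0],[0,0,0],[0,0,0],[0,0,0],[0,0,0],[0,0,0]], gripper=[-1,-1,-1,-1,-1,-1,-1,-1,-1,-1,-1,-1])

```text
time: 25.07
position: [0.4477, -0.0234, 0.326]
tool_rot: [0.955, 0.296, 0.0, 0.0]
ft_force: [-0.5, 0.0, 0.6]
grip_width: 0.0867
grip_force: 0.0
```

Call:
arm_command(delta_rot=[[0,0,0],[0,0,0],[0,0,0],[0,0,0],[0,0,0],[0,0,0],[0,0,0],[0,0,0],[0,0,0],[0,0,0],[0,0,0],[0,0,0]], delta_pos=[[0,0,0],[0,0,0],[0,0,0],[0,0,0],[0,0,0],[0,0,0],[0,0,0],[0,0,0],[0,0,0],[0,0,0],[0,0,0],[0,0,0]], gripper=[-1,-1,-1,-1,-1,-1,-1,-1,-1,-1,-1,-1])

```text
time: 26.07
position: [0.4477, -0.0234, 0.3259]
tool_rot: [0.955, 0.296, -0.0, -0.0]
ft_force: [-0.7, 0.4, 0.5]
grip_width: 0.0868
grip_force: 0.0
```

```bash
python3 - <<'E'
from h import *
for k in range(5):
    S=cam('scene')
    hsv=cv2.cvtColor(S['pixels'],cv2.COLOR_BGR2HSV)
    n,l,st,ce=cv2.connectedComponentsWithStats(cv2.inRange(hsv,(8,150,80),(22,255,255)))
    print([(st[j].tolist()) for j in range(1,n) if st[j,4]>20 and 320<ce[j][0]<366 and 175<ce[j][1]<300])
print(status.get_obs()['time'])
E
```

```text
[[337, 194, 20, 40, 407]]
[[338, 194, 19, 42, 425]]
[[339, 194, 18, 44, 442]]
[[340, 194, 18, 45, 464]]
[[340, 194, 18, 46, 472]]
26.3167
```

Swing is decaying; a few more seconds, then hand in.

Call:
arm_command(delta_rot=[[0,0,0],[0,0,0],[0,0,0],[0,0,0],[0,0,0],[0,0,0],[0,0,0],[0,0,0],[0,0,0],[0,0,0],[0,0,0],[0,0,0]], delta_pos=[[0,0,0],[0,0,0],[0,0,0],[0,0,0],[0,0,0],[0,0,0],[0,0,0],[0,0,0],[0,0,0],[0,0,0],[0,0,0],[0,0,0]], gripper=[-1,-1,-1,-1,-1,-1,-1,-1,-1,-1,-1,-1])

```text
time: 27.32
position: [0.4477, -0.0233, 0.3259]
tool_rot: [0.955, 0.296, -0.0, -0.0]
ft_force: [-0.1, -0.5, 0.3]
grip_width: 0.0867
grip_force: 0.0
```

Call:
arm_command(delta_rot=[[0,0,0],[0,0,0],[0,0,0],[0,0,0],[0,0,0],[0,0,0],[0,0,0],[0,0,0],[0,0,0],[0,0,0],[0,0,0],[0,0,0]], delta_pos=[[0,0,0],[0,0,0],[0,0,0],[0,0,0],[0,0,0],[0,0,0],[0,0,0],[0,0,0],[0,0,0],[0,0,0],[0,0,0],[0,0,0]], gripper=[-1,-1,-1,-1,-1,-1,-1,-1,-1,-1,-1,-1])

```text
time: 28.32
position: [0.4477, -0.0234, 0.3259]
tool_rot: [0.955, 0.296, -0.0, 0.0]
ft_force: [-0.3, -0.3, -0.3]
grip_width: 0.087
grip_force: 0.0
```

Call:
arm_command(delta_rot=[[0,0,0],[0,0,0],[0,0,0],[0,0,0],[0,0,0],[0,0,0],[0,0,0],[0,0,0],[0,0,0],[0,0,0],[0,0,0],[0,0,0]], delta_pos=[[0,0,0],[0,0,0],[0,0,0],[0,0,0],[0,0,0],[0,0,0],[0,0,0],[0,0,0],[0,0,0],[0,0,0],[0,0,0],[0,0,0]], gripper=[-1,-1,-1,-1,-1,-1,-1,-1,-1,-1,-1,-1])

```text
time: 29.32
position: [0.4477, -0.0233, 0.326]
tool_rot: [0.955, 0.296, 0.0, -0.0]
ft_force: [0.3, -0.1, -0.7]
grip_width: 0.087
grip_force: 0.0
```

Call:
arm_command(delta_rot=[[0,0,0],[0,0,0],[0,0,0],[0,0,0],[0,0,0],[0,0,0],[0,0,0],[0,0,0],[0,0,0],[0,0,0],[0,0,0],[0,0,0]], delta_pos=[[0,0,0],[0,0,0],[0,0,0],[0,0,0],[0,0,0],[0,0,0],[0,0,0],[0,0,0],[0,0,0],[0,0,0],[0,0,0],[0,0,0]], gripper=[-1,-1,-1,-1,-1,-1,-1,-1,-1,-1,-1,-1])

```text
time: 30.32
position: [0.4477, -0.0234, 0.326]
tool_rot: [0.955, 0.296, 0.0, -0.0]
ft_force: [0.7, 0.5, 0.2]
grip_width: 0.0869
grip_force: 0.0
```

```bash
python3 -c "
from h import *
print(robot.hand_in(), status.get_obs()['time'])"
```

```text
the job is handed in; nothing more can be done
the job is handed in; nothing more can be done
```

The job is handed in at about 30 s: the large orange scoop hangs on the hook behind the shut gate, which held a tug of about 7 N (the scoop may have tilted a degree or two in the grip during it).

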